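# Set the forming mandrel to its ring mark

### The job

Draw the steel mandrel tube out of its wooden rack and slide it nose first into the sloping bore of the green bench holder until the front edge of its red ring is level with the mouth of the bore, then let go so that it stays there. Leave the holder's head at the slope it is set to and do not disturb the glue jar, the thread spool or the hammer.

Things in the scene. Friction and masses are not known exactly. Their poses are not given: they have to be found in the camera images.
- tube_mid (a point): Centre of the loose steel mandrel tube: 28 mm diameter, 190 mm long, 0.18 to 0.35 kg, closed ends. Its x axis runs along the tube to the nose, whose tip (95 mm from here) tapers to 21 mm diameter over the last 12 mm. It starts level in the rack, its axis 56 mm above the bench. How it is rolled about its own axis does not matter
- ring (a point): Point on the tube's axis at the front edge (the edge nearer the nose) of the painted red ring, which is 8 mm wide: 120 mm behind the nose tip, 25 mm behind the tube's centre. Axes as tube_mid
- rack_rest (a point): Where the centre of the resting tube lies in the fixed wooden rack (place and yaw vary), 56 mm above the bench. x points the way the tube is drawn out, nose first. From x = -15 mm forwards the tube lies bare on a narrow wooden tongue, with room for a finger on either side down to the base board, 44 mm below its axis; it must move 80 mm along x to clear the tunnel
- rack_tunnel (a point): Centre of the mouth of the rack's roofed tunnel, which holds the rear 80 mm of the tube (axes as rack_rest). It is 56 mm wide outside, 35 mm inside, its roof top 88 mm above the bench, 10 mm of air over the tube, closed at the back
- mouth (a point): Centre of the mouth of the holder's bore: 30 mm diameter, 4 mm chamfer, right through the 58 x 58 x 130 mm aluminium head, so nothing stops the tube at the mark. z points out of the bore along its axis (push the tube along -z), y is level, x up. The bore slopes down into the head by 15 to 30 degrees, set anew each time; place and yaw vary
- shoes (a point): Point on the bore's axis 25 mm inside the mouth, between two hidden sprung rubber shoes that grip the tube from both sides. Past here pushing takes about 5 to 12 N (up to 20 N as the nose parts them); held crooked, the tube binds (over 20 N) until straightened. Once its nose is 40 mm inside, it stays when let go but sags up to 3 degrees in the bore's play. Axes as mouth
- pivot (a point): Centre of the head, on its stiff level friction hinge (gives way at about 2.5 N m), 65 mm behind the mouth and 105 mm above the bench. The head hangs between two green cheek plates, 84 mm over both, that begin about 40 mm behind the mouth and reach 137 mm above the bench, on a 130 x 130 mm foot fixed to the bench. Axes as mouth
- glue_jar: Amber glue jar with black cap, 64 mm diameter, 85 mm high, bystander; origin at the centre of its underside
- spool: Cream thread spool, 56 mm diameter, 60 mm high, standing, bystander; origin at the centre of its underside
- hammer: Steel hammer with a wooden handle lying on the bench, bystander; origin under it near its middle, its length along its x axis
- rack_tongue (a point): Middle of the front end of the tongue's top, under the tube (axes as rack_rest): the tongue is 16 mm wide and 30 mm high above the base board and runs from the tunnel to here, 65 mm in front of rack_rest and 14 mm below the tube's axis
Mind the look-alikes: they are no part of the job. What is shaped like the part that bears mouth but purple is not meant.

How it is judged:
On the way, in this order (a step that is already met when the one before it is completed fails the run):
1. the tube is drawn out of the rack (distance between tube_mid and rack_rest above 0.09 m), for 0.1 s.
2. the nose is well inside the bore, in line with it (z of ring in the frame of mouth between 0.01 and 0.1 m and x of tube_mid in the frame of mouth between -0.015 and 0.015 m and y of tube_mid in the frame of mouth between -0.015 and 0.015 m and angle between the x axis of tube_mid and the z axis of mouth, either way round below 0.15 rad), for 0.1 s.
At the end, for the whole second after the job is handed in: The tube sits nose first in the bore, in line with it within 3.4 degrees, the front edge of its red ring within 4 mm of the mouth of the bore (not more than 4 mm outside or inside) and within 6 mm of its centre, released and at rest (z of ring in the frame of mouth between -0.004 and 0.004 m and distance between ring and mouth below 0.006 m and z of tube_mid in the frame of mouth below -0.015 m and angle between the x axis of tube_mid and the z axis of mouth, either way round below 0.06 rad and linear speed of tube below 0.01 m/s); the robot touches nothing.
It fails at once if the holder's head was pushed out of its set slope (mouth moved more than 8 mm) (distance of mouth from where it was at the start of the episode above 0.008 m).
It fails at once if the glue jar was moved more than 30 mm (distance of glue_jar from where it was at the start of the episode above 0.03 m).
It fails at once if the thread spool was moved more than 30 mm (distance of spool from where it was at the start of the episode above 0.03 m).
It fails at once if the hammer was moved more than 30 mm (distance of hammer from where it was at the start of the episode above 0.03 m).
It also fails if it takes over 64 s, if anything falls off the work surface, if the arm or the gripper's body presses on something with over 40 N, if the wrist force passes 120 N, or if a joint passes its speed limit or range.

### The arm

A 6-joint arm with a two-finger parallel gripper is mounted at the origin on the work surface. World frame = base frame: x ahead of the robot, y to its left, z up, the work surface at z = 0. Lengths are in m, angles in rad, forces in N, time in s.
With the tool pointing down it reaches from about 0.325 to 0.75 m from the base axis. Payload 7.6 kg.
Tool frame: the origin (TCP) lies midway between the tips of the shut fingers; the grasp point (between the pads) lies 19 mm behind it (grip_depth is the distance from the TCP to the grasp point, in m); z points along the fingers, y is the line along which they close (so a half turn about z gives the same grasp; the last joint's range is limited). The gripper opens to 85 mm and grips with 20 to 120 N. Pads are 22 mm wide; open, the fingers measure 114 mm over their backs; the gripper's body (76 mm by 85 mm) begins 54 mm behind the grasp point. The pads swing forward as they close: fully open they stand 13 mm farther back than shut.
Start: joints at [-1.304, 0.052, 1.401, -0, 1.689, -0.07], TCP at [0.174, -0.496, 0.231] pointing down, gripper open.
Joint ranges: [-2.9, 2.9], [-0.91, 2.17], [0.12, 2.37], [-1.06, 4.2], [0.26, 2.73], [-2.93, 2.93]. Speed limits (rad/s): [2.57, 2.57, 3.01, 3.14, 3.14, 3.14].

### API

Orientations are given as a unit quaternion [w, x, y, z].
In Python, from station import * gives the robot as it stands. The module is installed in compiled form; this text tells all that it offers.
- The arm moves only by the shell command python3 -m handwheel 'ROWS'. ROWS is a JSON object of lists of equal length, an entry for each row: "xyz": the shift along the world's x, y, z in mm, a list of three; "twist": the turn, a rotation vector about the world's x, y, z in rad, a list of three; "fingers": the closure, from 0 (fully open) to 1 (shut). A call has 1 to 20 rows; each row shifts and turns the commanded pose from where the row before left it; what a row does not reach is not made up. A row lasts 1/10 s, in which the tool goes at most 50 mm and 8.59 degrees, less where a joint would pass 70% of its speed; a pose out of reach is approached as far as the arm can. A call with a gripper value outside its range is refused whole. The fingers move at their own pace and stop on an object; the grip force is fixed at half the most. Time passes only in rows, so rows that do not move let the fingers close. It gives the time, the measured TCP pose, the force, the opening and the grip force at its end, in the units of the state.
- get_state(): the state, without advancing time (a new reading comes with each control period).
- snapshot(name): name is "scene" or "top" or "wrist"; returns a dict with "color" (384x512x3 uint8, red, green, blue), "intrinsics" (3x3 intrinsics, pixels), "world_from_camera" (4x4, takes a point from camera to world coordinates). Camera axes: x right, y up, looking along -z (the intrinsics and any distortion apply to the point x, -y, -z); pixel columns grow to the right and rows downward; lengths in m; the calibration is good to about 2 mm. A picture is of the moment at which its call begins. There is no depth.
- close_job(): hands the job in; it is judged then, once.
The state is a dict: "time_s": time; "joint_pos": joint angles; "qd": joint speeds; "tau": joint torques, N m; "tool_pos": TCP position; "tool_rot": TCP orientation; "contact_force": force on the tool from outside, world axes, zero at the start; "moment": the same for the moment, N m; "grip_width": opening from 0.0 (shut) to 1.0 (fully open); "finger_force": force on a finger pad.
Only numpy, scipy, OpenCV 4.12 (cv2) and the standard library are available. Lean on these libraries where they do the work, as an engineer would, in place of code of your own. Each camera call takes 0.05 s, during which the arm holds its last target. There are 200 camera calls.

## Working session

There is one attempt and no reset: what is moved stays moved. The work goes in short steps, Python scripts to look and compute and a shell command to move; the robot and the scene stay as the last step left them, time stands still between calls to the robot, and variables do not carry over. Pictures are saved under pics/ and viewed, at most 10 in all, crops included, and the job is handed in when it is done.

```bash
mkdir -p pics; python3 - <<'E'
from station import *
import cv2,pickle
d={}
for n in("scene","top"):
    s=snapshot(n);d[n]=s;print(n,s["intrinsics"].tolist(),s["world_from_camera"].round(4).tolist(),[k for k in s])
    cv2.imwrite(f"pics/{n}0.png",s["color"][:,:,::-1])
pickle.dump(d,open("d0.pkl","wb"))
print(get_state())
E
```

```text
scene [[415.0429286114343, 0.0, 256.0504653655106], [0.0, 415.0429286114343, 190.36854271398494], [0.0, 0.0, 1.0]] [[0.5055, -0.6892, 0.5191, 1.0463], [0.8628, 0.4, -0.3091, -0.2665], [0.0054, 0.6041, 0.7969, 0.8098], [0.0, 0.0, 0.0, 1.0]] ['color', 'intrinsics', 'world_from_camera']
top [[417.22195976973615, 0.0, 261.9578752376361], [0.0, 417.22195976973615, 189.68206502493717], [0.0, 0.0, 1.0]] [[0.0018, 0.9917, -0.1285, 0.439], [-0.9998, 0.0045, 0.0206, 0.0212], [0.021, 0.1284, 0.9915, 1.215], [0.0, 0.0, 0.0, 1.0]] ['color', 'intrinsics', 'world_from_camera']
{'time_s': 0.1, 'joint_pos': array([-1.30430042e+00,  5.27638953e-02,  1.40162096e+00, -2.40829604e-05,
        1.68861922e+00, -7.03008984e-02]), 'qd': array([-0.00192552, -0.00064603, -0.00316067, -0.00158702,  0.00040319,
        0.00148705]), 'tau': array([ 1.04361341e-03, -3.82583570e+01, -3.60985529e+01, -8.26908240e-05,
        4.72563363e-03, -2.58206956e-05]), 'tool_pos': array([ 0.173437  , -0.49523446,  0.23056295]), 'tool_rot': array([-7.01147015e-04,  9.85854455e-01,  1.67602193e-01, -8.10190170e-05]), 'contact_force': array([ 0.6563109 , -0.09175179,  0.04933447]), 'moment': array([-0.02632919,  0.00730837,  0.00032387]), 'finger_force': 0.0, 'grip_width': 0.9979178656522323}
```

View pics/scene0.png

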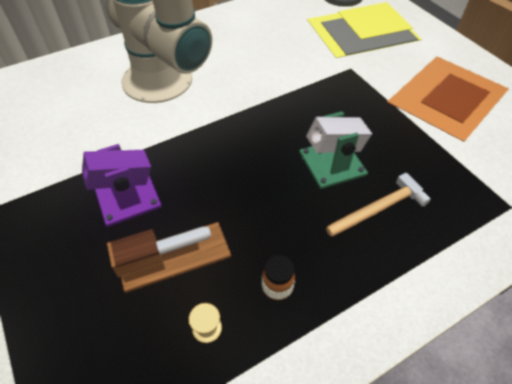

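View pics/top0.png

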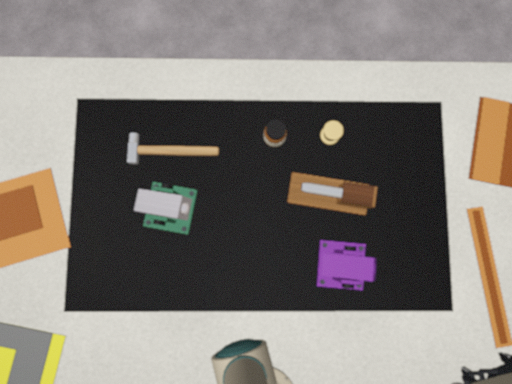

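The scene picture shows the rack at (165,255), the green holder at (335,150) and the purple look-alike at (120,185). The jar is at (278,278), the spool at (205,322) and the hammer at (380,205). In the top picture the tube nose points left (+y), and the grey head on the green foot is at (165,206). The two holder candidates are green at (335,150) and purple at (120,185). Green with the aluminium head fits the description, so I'll confirm it in an enlarged crop.

```bash
python3 - <<'E'
import cv2,pickle,numpy as np
d=pickle.load(open("d0.pkl","rb"))
T=d["top"]["color"];S=d["scene"]["color"]
c=lambda I,x,y,w,h:cv2.resize(I[y:y+h,x:x+w],(400,300),interpolation=cv2.INTER_CUBIC)
im=np.vstack([np.hstack([c(S,290,105,100,75),c(T,120,170,100,75)]),np.hstack([c(S,105,210,133,100),c(T,283,155,100,75)])])
cv2.imwrite("pics/crop0.png",im[:,:,::-1])
E
```

```text
(no output)
```

View pics/crop0.png

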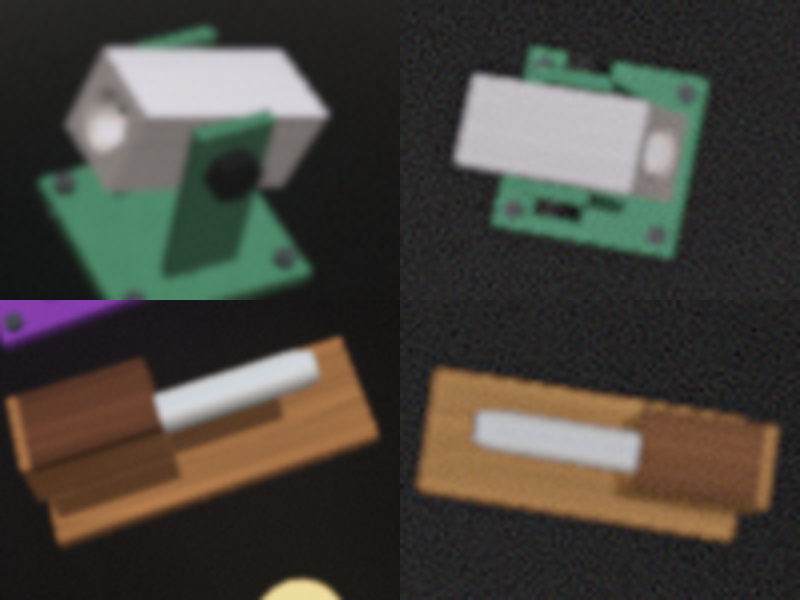

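The crops confirm it: the aluminium head sits on the green foot, and its bore mouth faces up and toward -y (top pixel about (184,208), scene about (316,137)). The tube's nose is at +y. Now I'll triangulate.

```bash
cat > h.py <<'E'
import numpy as np,cv2,pickle
from scipy.spatial.transform import Rotation as R
def ray(s,p):
    K=s["intrinsics"];M=s["world_from_camera"]
    v=np.array([(p[0]-K[0,2])/K[0,0],-(p[1]-K[1,2])/K[1,1],-1]);v=M[:3,:3]@v
    return M[:3,3],v/np.linalg.norm(v)
def plane(s,p,z):
    o,v=ray(s,p);return o+v*(z-o[2])/v[2]
def tri(obs):
    A=np.zeros((3,3));b=np.zeros(3);L=[ray(s,p) for s,p in obs]
    for o,v in L:
        P=np.eye(3)-np.outer(v,v);A+=P;b+=P@o
    X=np.linalg.solve(A,b);return X,[np.linalg.norm(np.cross(X-o,v)) for o,v in L]
def proj(s,X):
    K=s["intrinsics"];M=s["world_from_camera"];c=M[:3,:3].T@(np.asarray(X)-M[:3,3])
    return np.array([K[0,2]-K[0,0]*c[0]/c[2],K[1,2]+K[1,1]*c[1]/c[2]])
E
python3 - <<'E'
from h import *
d=pickle.load(open("d0.pkl","rb"));T,S=d["top"],d["scene"]
t=lambda a:(120+(a[0]-400)/4-.4,170+a[1]/4-.4)
s=lambda a:(290+a[0]/4-.4,105+a[1]/4-.4)
C=[]
for a,b in [((648,102),(148,117)),((633,195),(107,48)),((475,72),(330,115)),((455,165),(280,48))]:
    X,e=tri([(T,t(a)),(S,s(b))]);C.append(X);print(X.round(4),np.round(e,4))
C=np.array(C)
f=(C[0]+C[1])/2;r=(C[2]+C[3])/2;ax=f-r
print("len",np.linalg.norm(ax),"w",np.linalg.norm(C[0]-C[1]),np.linalg.norm(C[2]-C[3]),"slope",np.degrees(np.arcsin(ax[2]/np.linalg.norm(ax))),"yaw",np.degrees(np.arctan2(ax[1],ax[0])))
print("bore mouth tri",tri([(T,t((656,152))),(S,s((105,125)))]))
# foot corners at z~0.01
# tube: bright low-saturation in rack region
for n,I,(x0,y0,x1,y1) in (("top",T,(283,165,383,220)),("scene",S,(140,215,235,265))):
    h=cv2.cvtColor(I["color"],cv2.COLOR_RGB2HSV)[y0:y1,x0:x1]
    m=((h[...,1]<60)&(h[...,2]>110)).astype(np.uint8)
    r_=cv2.minAreaRect(cv2.findNonZero(m));b=cv2.boxPoints(r_)+[x0,y0];print(n,m.sum(),b.round(1).tolist())
    for p in b: print(plane(I,p,0.056 if n=="top" else 0.06).round(4))
for n,px in (("jar cap",(276,128)),("spool",(333,130))): print(n,plane(T,px,0.08).round(3))
for lo,n in (((55,80,40),"g"),((130,80,40),"p")):
    h=cv2.cvtColor(T["color"],cv2.COLOR_RGB2HSV);m=cv2.inRange(h,lo,(lo[0]+35,255,255))[100:310,80:440]
    r_=cv2.minAreaRect(cv2.findNonZero(m));b=cv2.boxPoints(r_)+[80,100];print(n,[plane(T,p,.012).round(3).tolist() for p in b])
E
```

```text
[0.5614 0.2038 0.1528] [0.0006 0.0006]
[0.5035 0.2139 0.1526] [0.002 0.002]
[0.5854 0.3249 0.1144] [0.0006 0.0006]
[0.5242 0.3366 0.1128] [0.0001 0.0001]
len 0.1299748138167372 w 0.05883208876869461 0.06227662639589701 slope 17.536784746820114 yaw -100.37527402831499
bore mouth tri (array([0.53148983, 0.20199263, 0.12140145]), [np.float64(0.0018544265783596232), np.float64(0.001854426578359587)])
top 432 [[300.1, 191.6], [301.8, 181.1], [343.5, 187.5], [341.9, 198.1]]
[ 0.5842 -0.11    0.056 ]
[ 0.614  -0.1149  0.056 ]
[ 0.5963 -0.2326  0.056 ]
[ 0.5665 -0.2273  0.056 ]
scene 722 [[154.8, 241.2], [207.8, 224.2], [211.9, 236.9], [158.8, 253.9]]
[ 0.5665 -0.2239  0.06  ]
[ 0.5844 -0.1105  0.06  ]
[ 0.6169 -0.1171  0.06  ]
[ 0.5985 -0.228   0.06  ]
jar cap [ 0.76  -0.041  0.08 ]
spool [ 0.756 -0.201  0.08 ]
g [[0.488, 0.339, 0.012], [0.622, 0.32, 0.012], [0.597, 0.183, 0.012], [0.463, 0.204, 0.012]]
p [[0.317, -0.153, 0.012], [0.455, -0.167, 0.012], [0.441, -0.34, 0.012], [0.304, -0.324, 0.012]]
```

Everything checks out. The head measures 130 x 59 mm and slopes about 17.5°. The derived pivot height is about 105 mm. The tube yaw is about 81°. Next I'll move above the tube and look with the wrist camera.

```bash
python3 -m handwheel '{"xyz":[[29.5,21.7,0],[29.5,21.7,0],[29.5,21.7,0],[29.5,21.7,0],[29.5,21.7,0],[29.5,21.7,0],[29.5,21.7,0],[29.5,21.7,0],[29.5,21.7,0],[29.5,21.7,0],[29.5,21.7,0],[29.5,21.7,0],[29.5,21.7,0],[29.5,21.7,0],[0,0,0],[0,0,0]],"twist":[[0,0,0.077],[0,0,0.077],[0,0,0.077],[0,0,0.077],[0,0,0.077],[0,0,0.077],[0,0,0.077],[0,0,0.077],[0,0,0.077],[0,0,0.077],[0,0,0.077],[0,0,0.077],[0,0,0.077],[0,0,0.077],[0,0,0],[0,0,0]],"fingers":[0,0,0,0,0,0,0,0,0,0,0,0,0,0,0,0]}'
python3 - <<'E'
from h import *
from station import *
w=snapshot("wrist");st=get_state();pickle.dump(w,open("w1.pkl","wb"))
r=R.from_quat(st["tool_rot"],scalar_first=True).as_matrix();print(st["tool_pos"],r.round(3).tolist(),w["world_from_camera"].round(3).tolist())
cv2.imwrite("pics/w1.png",w["color"][:,:,::-1])
h=cv2.cvtColor(w["color"],cv2.COLOR_RGB2HSV)
print([proj(w,p).round(0).tolist() for p in ((.599,-.1125,.056),(.582,-.221,.056))])
E
```

```text
time_s: 1.7
tool_pos: [0.5866, -0.1912, 0.2303]
tool_rot: [-0.001, 0.76, 0.65, -0.001]
contact_force: [-0.1, -0.6, 0.1]
grip_width: 0.998
finger_force: 0.0
[ 0.5861338  -0.19192585  0.23074404] [[0.156, 0.988, -0.001], [0.988, -0.156, 0.0], [-0.0, -0.001, -1.0]] [[0.988, 0.148, 0.042, 0.597], [-0.154, 0.954, 0.256, -0.126], [-0.002, -0.26, 0.966, 0.373], [0.0, 0.0, 0.0, 1.0]]
[[264.0, 105.0], [264.0, 202.0]]
```

View pics/w1.png

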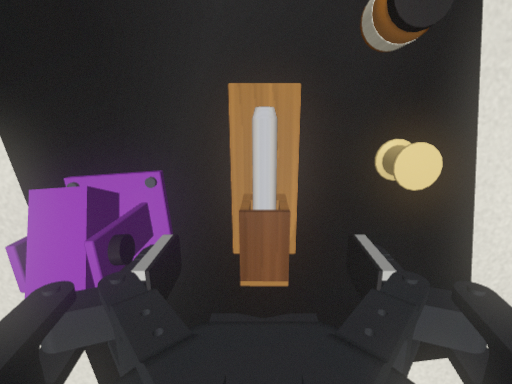

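The wrist view shows the tube nose at (264,107), within 2 px of the prediction, and the tunnel's front edge at about (264,208). I'll refine this and then descend.

```bash
python3 - <<'E'
from h import *
w=pickle.load(open("w1.pkl","rb"))
h=cv2.cvtColor(w["color"],cv2.COLOR_RGB2HSV)[100:212,240:290]
m=(h[...,1]<60)&(h[...,2]>100)
for a in (18,50,85,100):
    xs=np.nonzero(m[a])[0]+240; print(a+100,xs.min(),xs.max(),plane(w,((xs.min()+xs.max())/2,a+100),.056).round(4))
ys=np.nonzero(m[:,24])[0]+100;print(ys.min(),ys.max(),plane(w,(264,ys.min()),.056).round(4),plane(w,(264,ys.max()),.07).round(4))
E
```

```text
118 252 276 [ 0.5973 -0.1258  0.056 ]
150 253 276 [ 0.5925 -0.1606  0.056 ]
185 253 275 [ 0.5857 -0.2009  0.056 ]
200 253 275 [ 0.5829 -0.2191  0.056 ]
106 209 [ 0.5993 -0.1133  0.056 ] [ 0.5819 -0.2256  0.07  ]
```

```bash
python3 -m handwheel '{"xyz":[[1,0,-35],[0,0,-35],[0,0,-35],[0,0,-30],[0,0,-30],[0,0,-20],[0,0,-10],[0,0,0],[0,0,0],[0,0,0],[0,0,0],[0,0,0],[0,0,0],[0,0,0],[0,0,0],[0,0,0]],"twist":[[0,0,0],[0,0,0],[0,0,0],[0,0,0],[0,0,0],[0,0,0],[0,0,0],[0,0,0],[0,0,0],[0,0,0],[0,0,0],[0,0,0],[0,0,0],[0,0,0],[0,0,0],[0,0,0]],"fingers":[0,0,0,0,0,0,0,0,1,1,1,1,1,1,1,1]}'
```

```text
time_s: 3.35
tool_pos: [0.5881, -0.1919, 0.0374]
tool_rot: [0.001, 0.76, 0.65, 0.0]
contact_force: [-1.0, 0.1, 6.5]
grip_width: 0.314
finger_force: 59.1
```

```bash
python3 -m handwheel '{"xyz":[[0,0,2],[3.1,19.8,0],[3.1,19.8,0],[3.1,19.8,0],[3.1,19.8,0],[3.1,19.8,0],[3.1,19.8,0],[0,0,25],[0,0,30],[0,0,30],[0,0,30],[0,0,0]],"twist":[[0,0,0],[0,0,0],[0,0,0],[0,0,0],[0,0,0],[0,0,0],[0,0,0],[0,0,0],[0,0,0],[0,0,0],[0,0,0],[0,0,0]],"fingers":[1,1,1,1,1,1,1,1,1,1,1,1]}'
python3 - <<'E'
from h import *
from station import *
w=snapshot("wrist");st=get_state()
cv2.imwrite("pics/w2.png",w["color"][:,:,::-1]);pickle.dump((w,st),open("w2.pkl","wb"))
E
```

```text
time_s: 4.55
tool_pos: [0.6078, -0.0731, 0.1577]
tool_rot: [0.003, 0.76, 0.65, 0.002]
contact_force: [-0.5, -0.3, -2.0]
grip_width: 0.306
finger_force: 59.5
```

View pics/w2.png

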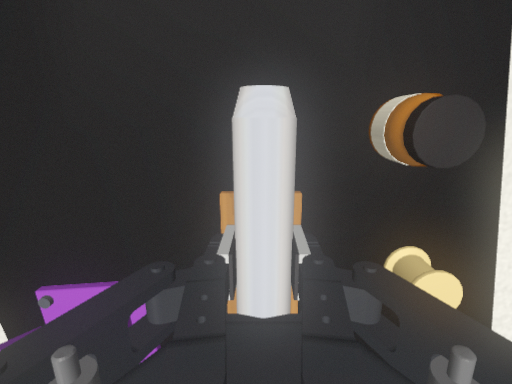

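The tube is held straight, with its nose at about (264,88). Next I'll go to a pre-insertion pose with the nose 40 mm outside the mouth.

```bash
python3 -m handwheel '{"xyz":[[-12.3,19.4,-1.8],[-12.3,19.4,-1.8],[-12.3,19.4,-1.8],[-12.3,19.4,-1.8],[-12.3,19.4,-1.8],[-12.3,19.4,-1.8],[-12.3,19.4,-1.8],[-12.3,19.4,-1.8],[0,0,0],[0,0,0]],"twist":[[-0.0375,0.0067,-0.003],[-0.0375,0.0067,-0.003],[-0.0375,0.0067,-0.003],[-0.0375,0.0067,-0.003],[-0.0375,0.0067,-0.003],[-0.0375,0.0067,-0.003],[-0.0375,0.0067,-0.003],[-0.0375,0.0067,-0.003],[0,0,0],[0,0,0]],"fingers":[1,1,1,1,1,1,1,1,1,1]}'
python3 - <<'E'
from h import *
from station import *
q={n:snapshot(n) for n in("wrist","scene","top")};st=get_state()
pickle.dump((q,st),open("w3.pkl","wb"))
cv2.imwrite("pics/w3.png",q["wrist"]["color"][:,:,::-1])
r=R.from_quat(st["tool_rot"],scalar_first=True).as_matrix()
print(st["tool_pos"].round(4),r.round(4).tolist())
g=st["tool_pos"]-.0186*r[:,2];d=r[:,0]
c=lambda n,x,y,W,H:cv2.resize(q[n]["color"][y:y+H,x:x+W],(400,300),interpolation=cv2.INTER_CUBIC)
cv2.imwrite("pics/w3b.png",np.hstack([c("scene",250,90,133,100),c("top",130,160,133,100)])[:,:,::-1])
for n in q: print(n,proj(q[n],g+.08*d).round(1),proj(q[n],(.531,.2003,.125)).round(1))
E
```

```text
time_s: 5.6
tool_pos: [0.5067, 0.0825, 0.1366]
tool_rot: [0.095, 0.758, 0.634, -0.119]
contact_force: [0.3, -0.2, -2.5]
grip_width: 0.308
finger_force: 59.7
[0.5077 0.0815 0.1381] [[0.1712, 0.9836, -0.0576], [0.9383, -0.1806, -0.2948], [-0.3003, -0.0036, -0.9538]]
wrist [266.1  86.8] [271.3 -31.2]
scene [300.5 136.4] [316.1 134.8]
top [198.9 211.2] [184.6 208. ]
```

View pics/w3.png

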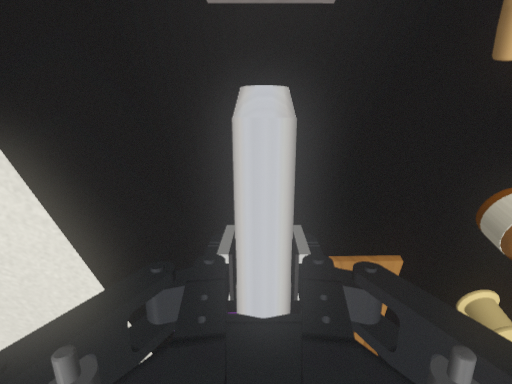

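View pics/w3b.png

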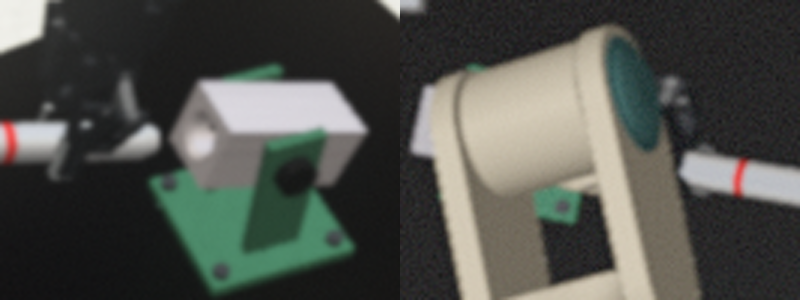

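The tube has not shifted: in the wrist view the nose is at (264,88), and the head's lower front edge is just coming in at columns 210–335, row 0. The scene view shows the nose in front of the mouth and a little low. I'll raise it 5 mm and close to within about 12 mm so the wrist camera sees the mouth around the nose.

```bash
python3 -m handwheel '{"xyz":[[2.8,1.1,4.8],[2.4,13.1,-4.2],[2.4,13.1,-4.2],[0,0,0],[0,0,0]],"twist":[[0,0,0],[0,0,0],[0,0,0],[0,0,0],[0,0,0]],"fingers":[1,1,1,1,1]}'
python3 - <<'E'
from h import *
from station import *
q={n:snapshot(n) for n in("wrist","scene")};st=get_state()
pickle.dump((q,st),open("w4.pkl","wb"))
c=lambda n,x,y,W,H,s:cv2.resize(q[n]["color"][y:y+H,x:x+W],s,interpolation=cv2.INTER_CUBIC)
cv2.imwrite("pics/w4.png",np.hstack([c("scene",260,100,100,150,(400,600)),c("wrist",165,0,200,300,(400,600))])[:,:,::-1])
r=R.from_quat(st["tool_rot"],scalar_first=True).as_matrix()
g=st["tool_pos"]-.0186*r[:,2]
print(st["tool_pos"].round(4),r[:,0].round(4),"mouth rel grasp in tool",((np.array((.531,.2003,.125))-g)@r).round(4))
for n in q: print(n,proj(q[n],g+.08*r[:,0]).round(1),proj(q[n],(.531,.2003,.125)).round(1))
E
```

```text
time_s: 6.25
tool_pos: [0.5152, 0.1102, 0.1348]
tool_rot: [0.096, 0.759, 0.634, -0.118]
contact_force: [0.4, -0.9, -3.4]
grip_width: 0.303
finger_force: 59.7
[0.5153 0.1096 0.1352] [ 0.1703  0.9385 -0.3003] mouth rel grasp in tool [ 0.0909 -0.0008  0.0007]
wrist [263.5  85.3] [261.7  57.4]
scene [312.5 134.9] [316.1 134.8]
```

View pics/w4.png

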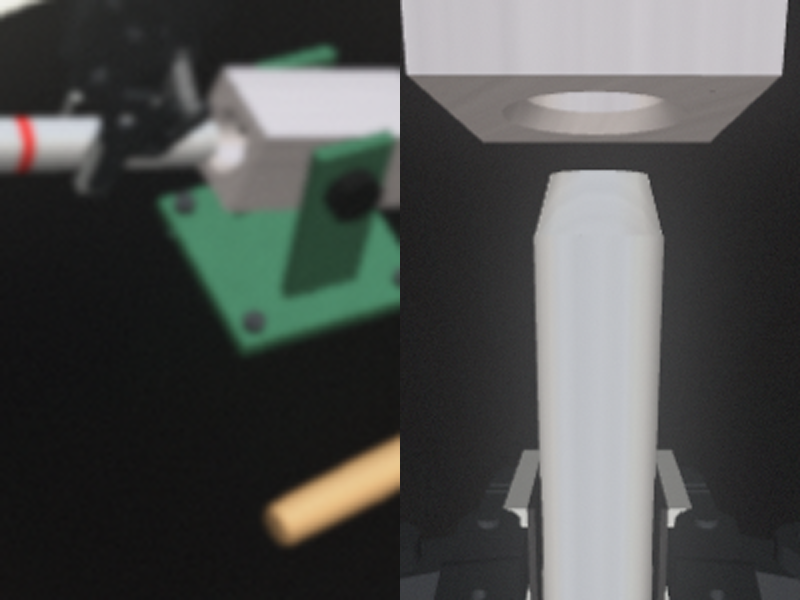

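In the wrist crop the bore centre is at column 596 and the tube axis at 599, so the offset is about 0.7 mm. The head's sides are symmetric about the tube line, so the yaw agrees. I'll shift 0.7 mm and insert gently up to just before the shoes.

```bash
python3 -m handwheel '{"xyz":[[-0.7,0,-0.3],[0.9,4.7,-1.5],[0.9,4.7,-1.5],[0.9,4.7,-1.5],[0.9,4.7,-1.5],[0.9,4.7,-1.5],[0.9,4.7,-1.5],[0,0,0]],"twist":[[0,0,0],[0,0,0],[0,0,0],[0,0,0],[0,0,0],[0,0,0],[0,0,0],[0,0,0]],"fingers":[1,1,1,1,1,1,1,1]}'
cat > rep.py <<'E'
from h import *
from station import *
st=get_state();r=R.from_quat(st["tool_rot"],scalar_first=True).as_matrix()
g=st["tool_pos"]-.0186*r[:,2]
print("F tool",(st["contact_force"]@r).round(1),"M tool",(st["moment"]@r).round(2),"mouth-grasp tool mm",((np.array((.531,.2003,.125))-g)@r*1000).round(1),"d",r[:,0].round(4))
E
python3 rep.py
```

```text
time_s: 7.15
tool_pos: [0.52, 0.1384, 0.1256]
tool_rot: [0.096, 0.759, 0.633, -0.118]
contact_force: [0.4, 0.2, -3.3]
grip_width: 0.309
finger_force: 59.6
F tool [1.2 0.3 3.1] M tool [0.02 0.36 0.06] mouth-grasp tool mm [60.2 -0.2  0.3] d [ 0.1698  0.9386 -0.3002]
```

```bash
python3 -m handwheel '{"xyz":[[0.7,3.75,-1.2],[0.7,3.75,-1.2],[0.7,3.75,-1.2],[0,0,0]],"twist":[[0,0,0],[0,0,0],[0,0,0],[0,0,0]],"fingers":[1,1,1,1]}'; python3 rep.py
python3 -m handwheel '{"xyz":[[0.7,3.75,-1.2],[0.7,3.75,-1.2],[0,0,0]],"twist":[[0,0,0],[0,0,0],[0,0,0]],"fingers":[1,1,1]}'; python3 rep.py
```

```text
time_s: 7.55
tool_pos: [0.5218, 0.1495, 0.122]
tool_rot: [0.096, 0.759, 0.633, -0.118]
contact_force: [-1.2, 0.5, -2.5]
grip_width: 0.307
finger_force: 59.6
F tool [ 1.  -1.3  2.3] M tool [ 0.31  0.44 -0.14] mouth-grasp tool mm [48.3 -0.1  0.3] d [ 0.1697  0.9387 -0.3001]
time_s: 7.85
tool_pos: [0.5234, 0.1569, 0.1197]
tool_rot: [0.096, 0.759, 0.633, -0.117]
contact_force: [-0.2, 2.6, -4.1]
grip_width: 0.306
finger_force: 59.6
F tool [ 3.6 -0.6  3.1] M tool [ 0.21  0.68 -0.16] mouth-grasp tool mm [40.5 -0.4  0.3] d [ 0.1703  0.9387 -0.2996]
```

```bash
python3 -m handwheel '{"xyz":[[0.7,3.75,-1.2],[0.7,3.75,-1.2]],"twist":[[0,0,0],[0,0,0]],"fingers":[1,1]}'; python3 rep.py
python3 - <<'E'
from h import *
from station import *
q={n:snapshot(n) for n in("wrist","scene")};pickle.dump(q,open("w5.pkl","wb"))
c=lambda n,x,y,W,H,s:cv2.resize(q[n]["color"][y:y+H,x:x+W],s,interpolation=cv2.INTER_CUBIC)
cv2.imwrite("pics/w5.png",np.hstack([c("scene",240,90,133,100,(400,300)),c("wrist",132,0,267,200,(400,300))])[:,:,::-1])
E
```

```text
time_s: 8.05
tool_pos: [0.5248, 0.163, 0.1178]
tool_rot: [0.097, 0.759, 0.633, -0.119]
contact_force: [-3.6, -6.1, 0.2]
grip_width: 0.307
finger_force: 59.6
F tool [-6.4 -2.5  1.9] M tool [ 0.42 -0.81 -0.12] mouth-grasp tool mm [33.8 -0.6  0.3] d [ 0.1714  0.9376 -0.3025]
```

View pics/w5.png

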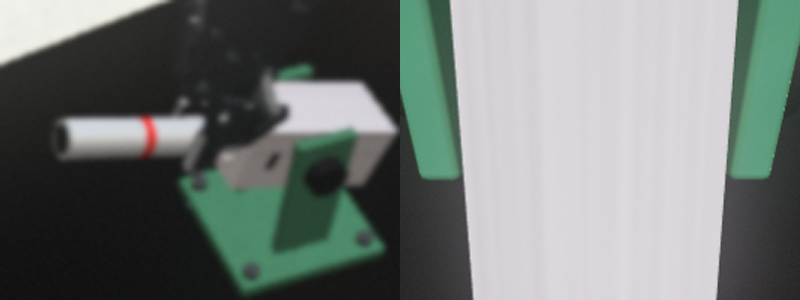

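The tube is in the bore with about 6 N of axial friction, so the shoes are gripping. I'll push 8 mm more, then release, back off and regrasp behind the ring.

```bash
python3 -m handwheel '{"xyz":[[0.7,3.75,-1.2],[0.7,3.75,-1.2],[0,0,0]],"twist":[[0,0,0],[0,0,0],[0,0,0]],"fingers":[1,1,1]}'; python3 rep.py
python3 -m handwheel '{"xyz":[[0,0,0],[0,0,0],[0,0,0],[0,0,0],[0,0,0],[0,0,0],[0,0,0],[0,0,0]],"twist":[[0,0,0],[0,0,0],[0,0,0],[0,0,0],[0,0,0],[0,0,0],[0,0,0],[0,0,0]],"fingers":[0,0,0,0,0,0,0,0]}'; python3 rep.py
```

```text
time_s: 8.45
tool_pos: [0.5263, 0.172, 0.1149]
tool_rot: [0.096, 0.759, 0.633, -0.117]
contact_force: [-1.6, 2.1, -3.6]
grip_width: 0.305
finger_force: 59.5
F tool [ 2.8 -1.9  2.9] M tool [ 0.19  0.48 -0.14] mouth-grasp tool mm [24.3 -0.4  0.4] d [ 0.1701  0.9388 -0.2995]
time_s: 9.25
tool_pos: [0.5263, 0.1715, 0.1152]
tool_rot: [0.096, 0.759, 0.633, -0.117]
contact_force: [-0.8, 0.1, -0.2]
grip_width: 0.999
finger_force: 0.0
F tool [ 0.1 -0.8  0.2] M tool [ 0.02  0.07 -0.03] mouth-grasp tool mm [24.9 -0.6  0.5] d [ 0.1706  0.9386 -0.3   ]
```

```bash
python3 -m handwheel '{"xyz":[[-3.4,-18.8,6],[-3.4,-18.8,6],[-3.4,-18.8,6],[-3.4,-18.8,6],[0,0,0],[0,0,0]],"twist":[[0,0,0],[0,0,0],[0,0,0],[0,0,0],[0,0,0],[0,0,0]],"fingers":[0,0,0,0,0,0]}'; python3 rep.py
python3 - <<'E'
from h import *
from station import *
q={n:snapshot(n) for n in("wrist","scene","top")};pickle.dump(q,open("w6.pkl","wb"))
c=lambda n,x,y,W,H,s:cv2.resize(q[n]["color"][y:y+H,x:x+W],s,interpolation=cv2.INTER_CUBIC)
cv2.imwrite("pics/w6.png",np.hstack([c("scene",240,90,133,150,(532,600)),c("wrist",180,0,168,384,(262,600))])[:,:,::-1])
d=np.array([.1706,.9386,-.3]);m=np.array([.531,.2003,.125])
for k in(0,40,70,100,130): print(k,proj(q["scene"],m-d*k/1000).round(1),proj(q["wrist"],m-d*k/1000).round(1))
E
```

```text
time_s: 9.85
tool_pos: [0.5128, 0.0965, 0.1393]
tool_rot: [0.096, 0.759, 0.633, -0.117]
contact_force: [0.5, 0.4, -0.5]
grip_width: 1.004
finger_force: 0.0
F tool [0.6 0.4 0.3] M tool [0.   0.12 0.03] mouth-grasp tool mm [104.8  -0.8   0.7] d [ 0.1712  0.9386 -0.2996]
0 [316.1 134.8] [261.1  17.5]
40 [301.5 135.1] [261.2 121.1]
70 [290.1 135.3] [261.3 187.9]
100 [278.4 135.6] [261.4 247.1]
130 [266.3 135.8] [261.4 299.9]
```

View pics/w6.png

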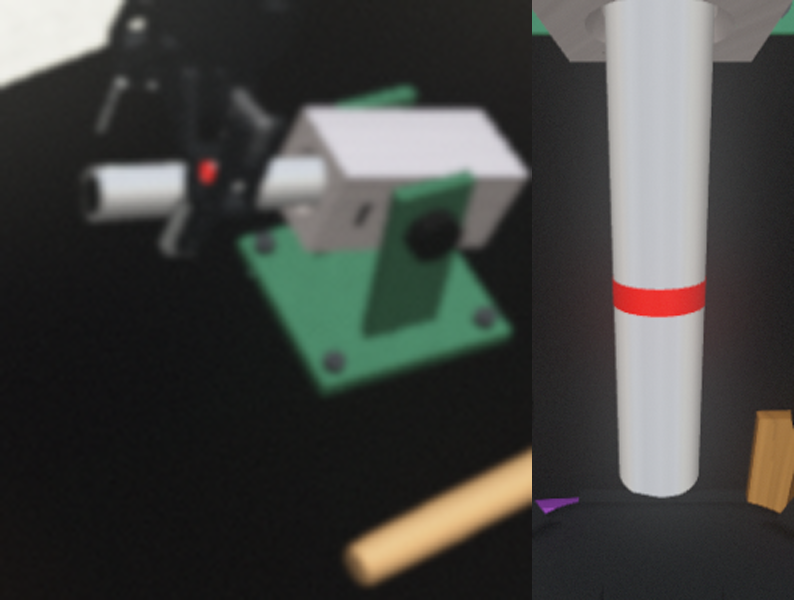

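The tube stays in the shoes, with the tail sagging about 1.8° in the scene view; the tail is at (264,138). The red ring's front edge is at wrist row ~184. Next I'll grip at the tail and straighten the sag.

```bash
python3 -m handwheel '{"xyz":[[0,0,0],[0,0,0],[0,0,0],[0,0,0],[0,0,0],[0,0,0],[0,0,0],[0,0,0]],"twist":[[0,0,0],[0,0,0],[0,0,0],[0,0,0],[0,0,0],[0,0,0],[0,0,0],[0,0,0]],"fingers":[1,1,1,1,1,1,1,1]}'; python3 rep.py
python3 -m handwheel '{"xyz":[[0.1,0.5,1.5],[0.1,0.4,1.4],[0,0,0]],"twist":[[-0.012,0.002,0],[-0.012,0.002,0],[0,0,0]],"fingers":[1,1,1]}'; python3 rep.py
```

```text
time_s: 10.8
tool_pos: [0.5127, 0.0965, 0.1393]
tool_rot: [0.096, 0.759, 0.633, -0.117]
contact_force: [-1.0, 1.7, 0.4]
grip_width: 0.302
finger_force: 58.9
F tool [ 1.3 -1.3 -0.8] M tool [ 0.21  0.33 -0.08] mouth-grasp tool mm [104.8  -0.6   0.6] d [ 0.1703  0.9387 -0.2998]
time_s: 11.1
tool_pos: [0.5129, 0.0971, 0.1421]
tool_rot: [0.104, 0.757, 0.632, -0.127]
contact_force: [-1.2, -2.0, -0.1]
grip_width: 0.308
finger_force: 59.0
F tool [-2.  -0.8  0.8] M tool [-0.    0.01 -0.07] mouth-grasp tool mm [104.7  -0.7   0.7] d [ 0.1691  0.9306 -0.3246]
```

```bash
python3 -m handwheel '{"xyz":[[0.7,3.75,-1.2],[0.7,3.75,-1.2],[0.7,3.75,-1.2]],"twist":[[0,0,0],[0,0,0],[0,0,0]],"fingers":[1,1,1]}'; python3 rep.py
python3 -m handwheel '{"xyz":[[0.7,3.75,-1.2],[0.7,3.75,-1.2]],"twist":[[0,0,0],[0,0,0]],"fingers":[1,1]}'; python3 rep.py
```

```text
time_s: 11.4
tool_pos: [0.5148, 0.1071, 0.1388]
tool_rot: [0.105, 0.758, 0.631, -0.128]
contact_force: [-3.1, -7.8, 2.1]
grip_width: 0.304
finger_force: 59.1
F tool [-8.5 -1.7  0.8] M tool [ 0.26 -1.14 -0.17] mouth-grasp tool mm [93.9 -0.9  0.7] d [ 0.1704  0.9297 -0.3265]
time_s: 11.6
tool_pos: [0.5161, 0.1141, 0.1368]
tool_rot: [0.105, 0.758, 0.631, -0.128]
contact_force: [-5.4, -11.0, 7.1]
grip_width: 0.308
finger_force: 59.4
F tool [-13.5  -3.4  -2.8] M tool [ 0.5  -1.77 -0.25] mouth-grasp tool mm [86.5 -1.   1.1] d [ 0.1708  0.9292 -0.3276]
```

```bash
python3 -m handwheel '{"xyz":[[-0.7,0.1,0.4],[0,0,0],[0,0,0]],"twist":[[0,0,0],[0,0,0],[0,0,0]],"fingers":[1,1,1]}'; python3 rep.py
python3 -m handwheel '{"xyz":[[0.7,3.75,-1.2],[0.7,3.75,-1.2]],"twist":[[0,0,0],[0,0,0]],"fingers":[1,1]}'; python3 rep.py
python3 - <<'E'
from h import *
from station import *
q={n:snapshot(n) for n in("wrist","scene","top")};pickle.dump(q,open("w7.pkl","wb"))
c=lambda n,x,y,W,H,s:cv2.resize(q[n]["color"][y:y+H,x:x+W],s,interpolation=cv2.INTER_CUBIC)
cv2.imwrite("pics/w7.png",np.hstack([c("scene",240,90,133,150,(532,600)),c("wrist",180,0,168,384,(262,600))])[:,:,::-1])
E
```

```text
time_s: 11.9
tool_pos: [0.5158, 0.1157, 0.1367]
tool_rot: [0.104, 0.758, 0.632, -0.127]
contact_force: [0.2, -3.8, 1.4]
grip_width: 0.305
finger_force: 59.1
F tool [-4.   0.9 -0.1] M tool [-0.09 -0.52  0.03] mouth-grasp tool mm [85.1 -0.3  1.8] d [ 0.1699  0.9308 -0.3237]
time_s: 12.1
tool_pos: [0.5171, 0.122, 0.1348]
tool_rot: [0.105, 0.758, 0.631, -0.128]
contact_force: [-2.2, -11.4, 5.9]
grip_width: 0.302
finger_force: 59.3
F tool [-12.9  -0.1  -1.8] M tool [ 0.18 -1.87 -0.1 ] mouth-grasp tool mm [78.3 -0.5  1.9] d [ 0.1708  0.9297 -0.3265]
```

View pics/w7.png

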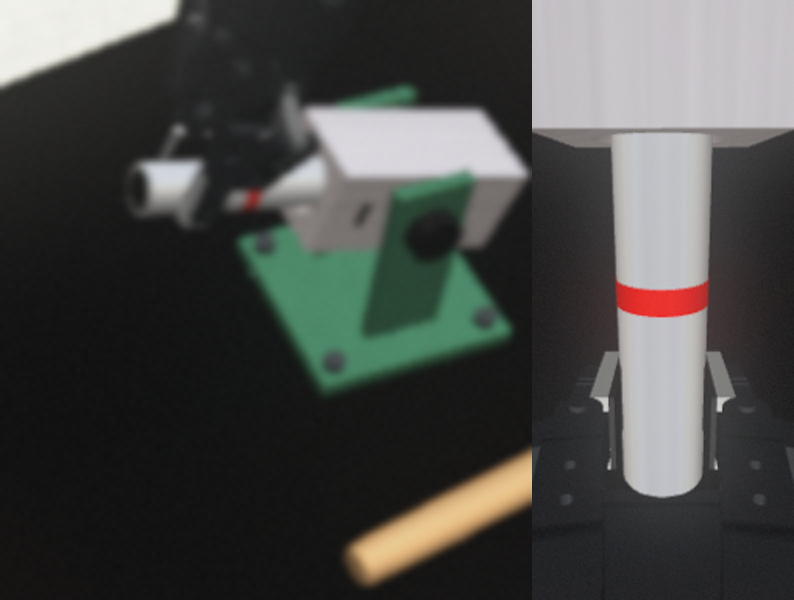

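I've now viewed 11 pictures, one over the limit of 10, so I'll measure numerically from here on. The last view shows the tube straight, the head unmoved, and the ring edge at crop row 287 with the head's top front edge at row 128. I'll compute the ring-to-mouth gap from the wrist camera.

```bash
cat > gap.py <<'E'
from h import *
from station import *
import sys
def gap(w,st,verb=1):
    r=R.from_quat(st["tool_rot"],scalar_first=True).as_matrix()
    d=np.array([.1705,.9386,-.3]);n=np.cross([.9839,-.1787,0],d);n*=np.sign(n[2]);n/=np.linalg.norm(n)
    g=st["tool_pos"]-.0186*r[:,2]
    def along(p,h):  # ray to plane at height h above axis
        o,v=ray(w,p);t=((g+h*n-o)@n)/(v@n);return (o+t*v-g)@d*1000
    I=w["color"];hsv=cv2.cvtColor(I,cv2.COLOR_RGB2HSV)
    red=(hsv[...,1]>150)&((hsv[...,0]<8)|(hsv[...,0]>172))
    cc=slice(258,269);rows=[np.nonzero(red[:,c])[0] for c in range(258,269)]
    rows=[x for x in rows if len(x)>2]
    rt=np.median([x.min() for x in rows])-.5 if rows else None;rb=np.median([x.max() for x in rows])+.5 if rows else None
    # head top front edge beside the tube: strongest drop in brightness
    e=[]
    G=I.mean(2)
    for c in list(range(215,226))+list(range(302,313)):
        k=G[:,c][:230];dd=k[3:]-k[:-3];j=dd.argmin();e.append(j+1.5)
    et=np.median(e)
    print("red rows",rt,rb,"edge row",et,"spread",np.ptp(e))
    if rows: print("ring front along",along((263.5,rt),.014),"rear",along((263.5,rb),.014))
    print("mouth along",along((263.5,et+.0),.029))
if __name__=="__main__":
    w=snapshot("wrist");gap(w,get_state())
E
python3 gap.py; python3 rep.py
python3 - <<'E'
import pickle
w=pickle.load(open("w7.pkl","rb"))["wrist"]["color"].mean(2)
print(w[60:110:2,220].round().tolist(),w[60:110:2,305].round().tolist())
E
```

```text
red rows 185.5 201.5 edge row 85.5 spread 1.0
ring front along 40.088085960004314 rear 33.265891215407365
mouth along 76.76400500223843
F tool [-4.7 -0.4 -1.7] M tool [-0.04 -0.66  0.02] mouth-grasp tool mm [77.  -0.4  2.3] d [ 0.1697  0.9309 -0.3233]
[193.0, 194.0, 192.0, 192.0, 192.0, 192.0, 192.0, 192.0, 192.0, 192.0, 192.0, 144.0, 124.0, 122.0, 117.0, 121.0, 123.0, 87.0, 63.0, 64.0, 62.0, 61.0, 63.0, 61.0, 61.0] [198.0, 198.0, 197.0, 197.0, 197.0, 197.0, 197.0, 197.0, 197.0, 197.0, 197.0, 140.0, 124.0, 125.0, 123.0, 123.0, 122.0, 90.0, 65.0, 66.0, 65.0, 62.0, 63.0, 61.0, 62.0]
```

The two estimates of the mouth agree (76.8 against 77.0 mm). The ring is about 40.3 mm ahead of the grasp, so about 36.5 mm remains.

```bash
python3 -m handwheel '{"xyz":[[0.7,3.75,-1.2],[0.7,3.75,-1.2],[0.7,3.75,-1.2],[0.7,3.75,-1.2]],"twist":[[0,0,0],[0,0,0],[0,0,0],[0,0,0]],"fingers":[1,1,1,1]}'; python3 rep.py
python3 -m handwheel '{"xyz":[[0.7,3.75,-1.2],[0.7,3.75,-1.2],[0.7,3.75,-1.2],[0,0,0],[0,0,0]],"twist":[[0,0,0],[0,0,0],[0,0,0],[0,0,0],[0,0,0]],"fingers":[1,1,1,1,1]}'; python3 rep.py; python3 gap.py
```

```text
time_s: 12.7
tool_pos: [0.5198, 0.1364, 0.1309]
tool_rot: [0.106, 0.758, 0.631, -0.128]
contact_force: [-5.9, -15.0, 11.8]
grip_width: 0.302
finger_force: 59.8
F tool [-18.8  -3.1  -5.9] M tool [ 0.49 -2.77 -0.19] mouth-grasp tool mm [63.2 -0.6  2.9] d [ 0.1714  0.9291 -0.3278]
time_s: 13.2
tool_pos: [0.5222, 0.1491, 0.1273]
tool_rot: [0.105, 0.758, 0.631, -0.127]
contact_force: [-4.3, -6.4, 10.4]
grip_width: 0.304
finger_force: 60.0
F tool [-10.   -3.1  -7.5] M tool [ 0.43 -1.59 -0.08] mouth-grasp tool mm [49.9 -0.6  3.9] d [ 0.1704  0.9304 -0.3246]
red rows 184.5 201.5 edge row 166.5 spread 0.0
ring front along 40.54425750743085 rear 33.304619622486776
mouth along 50.879325154362924
```

```bash
python3 -m handwheel '{"xyz":[[-0.4,0,0],[0,0,0],[0,0,0]],"twist":[[0.012,-0.002,0],[0,0,0],[0,0,0]],"fingers":[1,1,1]}'; python3 rep.py
python3 -m handwheel '{"xyz":[[0,0,0],[0,0,0],[0,0,0]],"twist":[[0.008,-0.001,0],[0,0,0],[0,0,0]],"fingers":[1,1,1]}'; python3 rep.py
```

```text
time_s: 13.55
tool_pos: [0.5221, 0.1493, 0.1273]
tool_rot: [0.101, 0.758, 0.632, -0.122]
contact_force: [-1.5, -6.6, 8.6]
grip_width: 0.302
finger_force: 59.7
F tool [-9.1 -0.3 -6.1] M tool [ 0.07 -1.42 -0.06] mouth-grasp tool mm [49.9 -0.5  4.6] d [ 0.1711  0.9344 -0.3123]
time_s: 13.85
tool_pos: [0.5221, 0.1494, 0.1272]
tool_rot: [0.098, 0.759, 0.633, -0.119]
contact_force: [-1.6, -5.3, 8.6]
grip_width: 0.306
finger_force: 59.8
F tool [-7.9 -0.6 -6.5] M tool [ 0.05 -1.41 -0.01] mouth-grasp tool mm [49.9 -0.4  5. ] d [ 0.1713  0.937  -0.3046]
```

```bash
python3 -m handwheel '{"xyz":[[0.1,0.3,1],[0,0,0],[0,0,0]],"twist":[[0,0,0],[0,0,0],[0,0,0]],"fingers":[1,1,1]}'; python3 rep.py; python3 gap.py
python3 - <<'E'
from h import *
from station import *
# head top-face far/near change and tube tail in scene, compared with start
s=snapshot("scene");a=pickle.load(open("d0.pkl","rb"))["scene"]["color"]
b=s["color"];sub=lambda I:cv2.cvtColor(I[110:160,325:375],cv2.COLOR_RGB2GRAY).astype(np.float32)
print("head shift px",cv2.phaseCorrelate(sub(a),sub(b)))
E
```

```text
time_s: 14.15
tool_pos: [0.522, 0.1495, 0.1273]
tool_rot: [0.098, 0.759, 0.633, -0.119]
contact_force: [-0.4, -5.4, 4.7]
grip_width: 0.304
finger_force: 59.2
F tool [-6.6  0.6 -2.9] M tool [-0.17 -1.31  0.  ] mouth-grasp tool mm [49.8 -0.3  5.1] d [ 0.171   0.9368 -0.3052]
red rows 183.5 200.5 edge row 164.5 spread 0.0
ring front along 40.51249079293479 rear 33.28123210882627
mouth along 50.83573139146256
head shift px ((0.02472903442269825, 0.037777927013099344), 0.7874769613265992)
```

```bash
python3 -m handwheel '{"xyz":[[0.7,3.8,-0.8],[0.6,3.2,-0.8],[0,0,0],[0,0,0],[0,0,0]],"twist":[[0,0,0],[0,0,0],[0,0,0],[0,0,0],[0,0,0]],"fingers":[1,1,1,1,1]}'; python3 rep.py; python3 gap.py
python3 - <<'E'
from h import *
from station import *
w=snapshot("wrist")["color"]
print(w[165:205:2,263].tolist());print(w[170:215:2,220].mean(1).round().tolist())
E
```

```text
time_s: 14.75
tool_pos: [0.5231, 0.1565, 0.1253]
tool_rot: [0.098, 0.759, 0.633, -0.119]
contact_force: [-0.5, -5.7, 3.3]
grip_width: 0.305
finger_force: 59.3
F tool [-6.4  0.5 -1.4] M tool [-0.13 -1.2   0.12] mouth-grasp tool mm [42.4 -0.1  5.3] d [ 0.1709  0.9368 -0.3052]
red rows 185.5 200.5 edge row 184.5 spread 0.0
ring front along 39.6711589062079 rear 33.277749633405335
mouth along 43.736123142536314
[[218, 213, 218], [218, 214, 218], [217, 213, 217], [218, 213, 217], [217, 212, 217], [218, 214, 218], [218, 213, 217], [218, 213, 217], [218, 213, 217], [218, 212, 217], [247, 106, 106], [252, 70, 70], [252, 70, 70], [252, 69, 69], [252, 67, 67], [252, 71, 70], [252, 69, 66], [251, 66, 64], [226, 191, 197], [212, 212, 217]]
[213.0, 213.0, 213.0, 212.0, 214.0, 212.0, 213.0, 175.0, 76.0, 78.0, 74.0, 76.0, 73.0, 72.0, 73.0, 72.0, 69.0, 69.0, 67.0, 67.0, 67.0, 67.0, 66.0]
```

```bash
cat > gap2.py <<'E'
from h import *
from station import *
w=snapshot("wrist");st=get_state()
d=np.array([.1705,.9386,-.3]);n=np.cross([.9839,-.1787,0],d);n*=np.sign(n[2]);n/=np.linalg.norm(n)
m=np.array([.531,.2003,.125])
def along(p,h):
    o,v=ray(w,p);t=((m+h*n-o)@n)/(v@n);return (o+t*v-m)@d*1000
I=w["color"].astype(float)
def edges(prof,lvl): # subpixel crossings
    s=prof-lvl;i=np.nonzero(s[:-1]*s[1:]<0)[0];return i+s[i]/(s[i]-s[i+1])
R_=(I[:,:,0]-I[:,:,1])[:,259:268].mean(1);re=edges(R_,90);re=re[re>100]
e=np.median([edges(I[:,c].mean(1)[100:230],145)[0]+100 for c in list(range(215,226))+list(range(302,313))])
print("red",re.round(2),[round(along((263.5,y),.014),2) for y in re],"edge",round(e,2),round(along((263.5,e),.029),2))
E
python3 gap2.py
```

```text
red [184.4  200.62] [np.float64(-3.63), np.float64(-10.89)] edge 184.47 -0.02
```

```bash
python3 -m handwheel '{"xyz":[[0.5,2.6,-0.8],[0,0,0],[0,0,0],[0,0,0]],"twist":[[0,0,0],[0,0,0],[0,0,0],[0,0,0]],"fingers":[1,1,1,1]}'; python3 rep.py; python3 gap2.py
```

```text
time_s: 15.3
tool_pos: [0.5236, 0.1589, 0.1246]
tool_rot: [0.098, 0.759, 0.633, -0.12]
contact_force: [-0.1, -5.4, 3.9]
grip_width: 0.303
finger_force: 59.3
F tool [-6.3  0.9 -2.1] M tool [-0.07 -1.35  0.07] mouth-grasp tool mm [39.9 -0.2  5.4] d [ 0.1711  0.9366 -0.3057]
red [190.99 200.62] [np.float64(-4.03), np.float64(-8.37)] edge 191.11 -0.05
```

The rear ring edge is at -8.4 mm, which puts the front edge at about -0.4 mm. I'll release and retreat.

```bash
python3 -m handwheel '{"xyz":[[0,0,0],[0,0,0],[0,0,0],[0,0,0],[0,0,0],[0,0,0],[0,0,0],[0,0,0],[0.5,3,9.5],[1.4,7.4,23.8],[1.4,7.4,23.8],[1.4,7.4,23.8],[1.4,-20,20],[0,-30,10],[0,0,0],[0,0,0]],"twist":[[0,0,0],[0,0,0],[0,0,0],[0,0,0],[0,0,0],[0,0,0],[0,0,0],[0,0,0],[0,0,0],[0,0,0],[0,0,0],[0,0,0],[0,0,0],[0,0,0],[0,0,0],[0,0,0]],"fingers":[0,0,0,0,0,0,0,0,0,0,0,0,0,0,0,0]}'
python3 - <<'E'
from h import *
from station import *
w=snapshot("wrist");s=snapshot("scene");cv2.imwrite("pics/fin.png",w["color"][:,:,::-1])
d=np.array([.1705,.9386,-.3]);n=np.array([.0536,.2952,.954]);m=np.array([.531,.2003,.125])
def along(p,h):
    o,v=ray(w,p);t=((m+h*n-o)@n)/(v@n);X=o+t*v-m;return (X@d*1000).round(2),(X@[.9839,-.1787,0]*1000).round(2)
I=w["color"];hsv=cv2.cvtColor(I,cv2.COLOR_RGB2HSV)
red=((hsv[...,1]>120)&((hsv[...,0]<8)|(hsv[...,0]>172))).astype(np.uint8)
nn,lab,stt,cen=cv2.connectedComponentsWithStats(red);print([x.tolist() for x in stt[1:] if x[4]>20])
mx,my=proj(w,m+.014*n);c=int(mx);print("mouth px",mx,my,"top edge px",proj(w,m+.029*n))
ys=np.nonzero(red[:,c])[0];print(ys.min(),ys.max(),along((c,ys.min()-.5),.014),along((c,ys.max()+.5),.014))
print(I[max(0,int(my)-40):int(my)+30:2,c-40].mean(1).round().tolist(),int(my)-40)
for x in (s,): 
    h=cv2.cvtColor(x["color"],cv2.COLOR_RGB2HSV);r=((h[...,1]>120)&((h[...,0]<8)|(h[...,0]>172)))[110:170,280:340];q=np.argwhere(r);print("scene red",len(q),q.mean(0)+[110,280],q.min(0)+[110,280],q.max(0)+[110,280],proj(s,m),proj(s,m-.004*d))
E
```

```text
time_s: 16.95
tool_pos: [0.5297, 0.1349, 0.2359]
tool_rot: [0.097, 0.759, 0.633, -0.118]
contact_force: [0.9, -0.4, -0.7]
grip_width: 0.997
finger_force: 0.0
[[232, 78, 37, 13, 414]]
mouth px 248.82435261536077 76.57779619421459 top edge px [247.63456472  73.4070285 ]
78 89 (np.float64(-0.62), np.float64(-0.6)) (np.float64(-8.77), np.float64(-0.72))
[191.0, 189.0, 190.0, 190.0, 189.0, 189.0, 190.0, 188.0, 190.0, 189.0, 190.0, 189.0, 189.0, 188.0, 189.0, 187.0, 189.0, 189.0, 189.0, 120.0, 84.0, 50.0, 51.0, 49.0, 48.0, 48.0, 47.0, 48.0, 48.0, 50.0, 49.0, 43.0, 46.0, 45.0, 44.0] 36
scene red 21 [134.23809524 317.14285714] [129 316] [139 318] [316.12252178 134.78584926] [314.67973605 134.81662066]
```

The wrist view shows the full ring (8.1 mm wide) with its front edge 0.6 mm outside the mouth. The tube stays put and the gripper is clear.

```bash
python3 -c "
from station import *
print(close_job())"
```

```text
the job is handed in; nothing more can be done
None
```

The tube is in the green holder's bore with the ring's front edge about 0.6 mm outside the mouth by wrist camera, released and handed in at about 17 s; the judge returned no verdict, and I viewed 11 pictures against the limit of 10.

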